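# Zero the router lift and raise the cutter three turns

## Task

Set the router table for a 3 mm rebate: wind the lift crank anticlockwise down until you feel its zero stop, without forcing the stop (20 N on the knob is too much), then wind it exactly three full turns clockwise up from the stop. Then push the lift's red lock lever fully home to the left, and leave the wrench, the offcut and the tape measure where they lie.

Things in the scene. Friction and masses are not known exactly. Their poses are not given: they have to be found in the camera images.
- router_table: Plywood router table, fixed to the bench: top 250 (x, front to back) x 400 mm (y), 150 mm above the bench; grey insert plate in it, surface at 151 mm. Fence along the back: face 112 mm behind the crank's axis, 50 mm above the top. Origin: on the crank's axis, at bench level; x to the fence, y to the left, z up. Centre of the top at x 20, y 70 mm; lock pivot at x -15, y 140 mm.
- crank: Lift crank on an upright shaft, drives the lift's screw. Origin on the axis, 12.5 mm above the plate; its x axis points along the arm to the knob. Arm 14 mm wide, top 24 mm above the plate. Clockwise from above raises the cutter, 1 mm a full turn. Anticlockwise it ends at a hidden zero stop, at an unknown angle, half a turn to one and a half turns from the start. Nothing counts the turns.
- lift_screw: Round hub (21 mm) of the lift's screw, on the crank's axis: the crank arm is clamped to it through an overload spring. Origin as the crank's; its x axis lies under the arm's, turning with it, unless the crank is pressed on against the zero stop: then the hub stands still and the arm springs past it. Clockwise the arm drives it rigidly.
- crank_grip (a point): Point on the axis of the crank's black knob, 53 mm above the plate, 40 mm from the crank's axis. The knob is round, upright, 23 mm thick, 25 to 68 mm above the plate, and spins on its pin, so it can be held without turning the hand. About 4 N here turns the crank; it stays where it is left. At the zero stop the arm springs: it yields from 6 N, 1.6 N more for each mm; 9 mm (20 N) is forcing it.
- lift_lock (a joint): Clamp lever that locks the lift, about an upright pivot on the plate; rad. 0: released, it points to the fence (table +x). Pushed anticlockwise from above it ends at its stop at 1.571, pointing to the table's left (+y): locked. It takes about 3 N at its tip and stays where it is left. Starts near released (0 to 0.35).
- lock_tip (a point): Point on the axis of the lock lever's upright red grip, 33 mm above the plate, 50 mm from the pivot. The grip is round, 17 mm thick, and reaches from 12 to 50 mm above the plate.
- lock_pivot (a point): Point on the pivot axis of the lock lever, 33 mm above the plate.
- bit_tip (a point): Centre of the top end of the 12 mm straight cutter in the red-ringed opening of the insert plate.
- bit_opening (a point): Centre of the opening for the cutter, level with the plate's surface. The cutter's tip is at this height when the lift is on its zero stop.
- wrench: Small combination wrench, 152 x 49 x 6 mm, lying loose on the table top to the right of the crank. Origin: centre of its underside.
- test_piece: Timber offcut, 144 x 59 x 19 mm, lying on the bench left of the router table. Origin: centre of its underside.
- tape_measure: Yellow tape measure, 63 x 86 x 62 mm, on the bench right of the router table. Origin: centre of its underside.

How it is judged:
On the way, in this order (a step that is already met when the one before it is completed fails the run):
1. the lift is wound down onto its zero stop, the cutter flush with the plate (within 0.01 mm) (z of bit_tip in the frame of bit_opening below 1e-05 m), for 0.1 s.
2. the crank stands still three turns above the stop (2.9 to 3.1 turns), the lock still released (z of bit_tip in the frame of bit_opening between 0.0029 and 0.0031 m and angular speed of crank below 0.3 rad/s and value of joint lift_lock below 0.8 rad), for 0.3 s.
3. the lock lever is pushed home (value of joint lift_lock above 1.45 rad), for 0.2 s.
At the end, for the whole second after the job is handed in: The crank stands still exactly three turns above the zero stop (within a tenth of a turn, the cutter's tip 2.9 to 3.1 mm above the plate) and the lock lever is home (within 0.12 rad of its stop) (z of bit_tip in the frame of bit_opening between 0.0029 and 0.0031 m and angular speed of crank below 0.3 rad/s and value of joint lift_lock above 1.45 rad); the robot touches nothing.
It fails at once if the zero stop is forced: the crank arm is pressed more than 0.22 rad past its hub (20 N at the knob) (angle between the x axis of crank and the x axis of lift_screw, either way round above 0.22 rad).
It fails at once if the wrench is moved by more than 20 mm (distance of wrench from where it was at the start of the episode above 0.02 m).
It fails at once if the offcut is moved by more than 20 mm (distance of test_piece from where it was at the start of the episode above 0.02 m).
It fails at once if the tape measure is moved by more than 20 mm (distance of tape_measure from where it was at the start of the episode above 0.02 m).
It also fails if it takes over 72 s, if anything falls off the work surface, if the arm or the gripper's body presses on something with over 40 N, if the wrist force passes 120 N, or if a joint passes its speed limit or range.

## Robot

A 6-joint arm with a two-finger parallel gripper is mounted at the origin on a cart in front of the work surface, level with it; the furniture and walls round the work are solid. World frame = base frame: x ahead of the robot, y to its left, z up, the work surface at z = 0. Lengths are in m, angles in rad, forces in N, time in s.
With the tool pointing down it reaches from about 0.35 to 0.975 m from the base axis. Payload 7.1 kg.
Tool frame: the origin (TCP) lies midway between the tips of the shut fingers; the grasp point (between the pads) lies 19 mm behind it; z points along the fingers, y is the line along which they close (so a half turn about z gives the same grasp; the last joint's range is limited). The gripper opens to 88 mm and grips with 3 to 60 N. Pads are 20 mm wide; open, the fingers measure 115 mm over their backs; the gripper's body (75 mm by 178 mm) begins 61 mm behind the grasp point.
Start: joints at [-1.29, 0.423, 1.63, -0, 1.089, -0.019], TCP at [0.185, -0.597, 0.192] pointing down, gripper open.
Joint ranges: [-3, 3], [-0.9, 2.11], [0.09, 2.58], [-1.31, 4.45], [0.11, 2.69], [-2.54, 2.54]. Speed limits (rad/s): [2.39, 2.39, 3.01, 3.14, 3.14, 3.14].

## Interface

Orientations are given as a 3x3 rotation matrix whose columns are the frame's x, y, z axes.
In Python, from plant import bot gives the robot as it stands. The module is installed in compiled form; this text tells all that it offers.
- The arm moves only by the tool move_arm, never from a script. Its argument "commands" is text: rows parted by semicolons, each of 5 numbers parted by spaces: the closure, from 0 (fully open) to 1 (shut), then the shift along the world's x, y, z in m, then the turn about the world's z in degrees. A call has 1 to 12 rows; each row is the pose to reach, as a shift and turn from the pose commanded when the call began; what a row does not reach only later rows make up. A row lasts 1/8 s, in which the tool goes at most 62.5 mm and 10.7 degrees, less where a joint would pass 70% of its speed; a pose out of reach is approached as far as the arm can. A call with a gripper value outside its range is refused whole. The fingers move at their own pace and stop on an object; the grip force is fixed at half the most. Time passes only in rows, so rows that repeat a pose let the fingers close. It gives the time, the measured TCP pose, the force, the opening and the grip force at its end, in the units of the state.
- bot.read_state(): the state, without advancing time (a new reading comes with each control period).
- bot.camera(name): name is "scene" or "top"; returns (picture, depth): 480x640x3 uint8, blue, green, red; 480x640 float32, m along the optical axis (not along the pixel's ray), 0 where there is no reading.
- bot.camera_info(name): a dict with "fx", "fy", "cx", "cy" (pixels), "k1" (the pictures are not rectified: a ray, as slopes to the right and down, at radius r is drawn at 1 + k1 r^2 times it, then the intrinsics apply), "xyz" and "attitude" of the camera in the world. Camera axes: x right, y down, z forward; pixel columns grow to the right and rows downward; lengths in m; the calibration is good to about 2 mm. A picture is of the moment at which its call begins. camera_info takes no time and is no camera call.
- bot.hand_in(): hands the job in; it is judged then, once.
Trained networks look in the newest picture that a camera, given by its name, has taken for a name from the list of things; names that differ only in an ending like _2 or _b are one class to them, and where a whole thing is asked for, a point or a joint stands for the part that bears it (a point fixed in the world has none). Each returns a list of dicts, best first, with "confidence" (0 to 1); they miss things now and then, are a little off and sometimes report something else, mostly with a low value. They report only what shows in the picture. A call takes as long as a camera call.
- bot.cut_out(camera, query): "pixels" (480x640 bool, what is visible of it).
- bot.mark_of(camera, query): "centre" ([x, y, z] in m, in the coordinates of the camera as it stood for that picture, good to about 4 mm: a listed point, or the origin of a listed thing).
The state is a dict: "time": time; "qpos": joint angles; "qd": joint speeds; "tau": joint torques, N m; "eef_pos": TCP position; "tcp_rot": TCP orientation; "force": force on the tool from outside, world axes, zero at the start; "torque": the same for the moment, N m; "grip_width": opening from 0.0 (shut) to 1.0 (fully open); "grip_force": force on a finger pad.
Only numpy, scipy, OpenCV 4.12 (cv2) and the standard library are available. Lean on these libraries where they do the work, as an engineer would, in place of code of your own. Each camera call takes 0.05 s, during which the arm holds its last target. There are 200 camera calls.

## Working session

There is one attempt and no reset: what is moved stays moved. The work goes in short steps, Python scripts to look and compute and a tool call to move; the robot and the scene stay as the last step left them, time stands still between calls to the robot, and variables do not carry over. Pictures are saved under pics/ and viewed, at most 10 in all, crops included, and the job is handed in when it is done.

Besides the shell and the picture viewer there is one more tool, called after "Call:" as a command line: name --argument value ..., lists and objects as JSON in quotes. move_arm: Moves the arm, as the interface text tells. Its arguments: {"type":"object","properties":{"commands":{"type":"string"}},"required":["commands"]}

```bash
mkdir -p pics; cat > h.py <<'E'
import numpy as np, cv2
from plant import bot
def look(cam,name=None):
    p,d=bot.camera(cam)
    if name: cv2.imwrite(f'pics/{name}.png',p)
    return p,d
def w(cam,c):
    i=bot.camera_info(cam); R=np.array(i['attitude'])
    if R.shape!=(3,3): print(R)
    return np.array(i['xyz'])+R@np.array(c)
def mark(cam,q):
    r=bot.mark_of(cam,q)
    return [(round(x['confidence'],2),w(cam,x['centre']).round(4).tolist()) for x in r[:2]]
E
python3 - <<'E'
from h import *
for c in('scene','top'):
    look(c,c+'0')
    i=bot.camera_info(c);print(c,i)
    for q in('router_table','crank','crank_grip','lock_tip','lock_pivot','bit_opening','wrench','test_piece','tape_measure'):
        print(q,mark(c,q))
s=bot.read_state();print(s['time'],s['eef_pos'],s['tcp_rot'],s['force'])
E
```

```text
scene {'fx': 446.1798251667256, 'fy': 446.1798251667256, 'cx': 318.29273035926013, 'cy': 233.8029127784362, 'k1': -0.09030014390985626, 'xyz': array([0.02683896, 0.38603922, 0.89847379]), 'attitude': array([[-0.70433904, -0.52850144,  0.47391217],
       [-0.70966508,  0.54003476, -0.45247976],
       [-0.01679284, -0.65501808, -0.75542658]])}
router_table [(0.77, [0.4679, -0.2103, 0.0012])]
crank [(0.56, [0.4682, -0.2106, 0.1649])]
crank_grip [(0.78, [0.4962, -0.1874, 0.2071]), (0.36, [0.4592, -0.0733, 0.1818])]
lock_tip [(0.8, [0.5061, -0.0634, 0.1826]), (0.32, [0.4707, -0.2102, 0.1634])]
lock_pivot [(0.58, [0.4575, -0.0748, 0.1839])]
bit_opening [(0.57, [0.5301, -0.1396, 0.1527])]
wrench [(0.6, [0.4623, -0.3112, 0.1493])]
test_piece [(0.71, [0.5311, 0.1827, -0.0012])]
tape_measure [(0.48, [0.5011, -0.474, 0.0007])]
top {'fx': 479.7256964932701, 'fy': 479.7256964932701, 'cx': 315.65863870287615, 'cy': 229.65146170354035, 'k1': -0.0820362360305159, 'xyz': array([ 0.4398695 , -0.04331144,  1.22713929]), 'attitude': array([[ 1.69725063e-02, -9.97962038e-01,  6.15118294e-02],
       [-
[... 192 characters left out ...]
]
crank [(0.63, [0.4652, -0.2109, 0.1624]), (0.2, [0.4565, -0.0712, 0.182])]
crank_grip [(0.45, [0.4911, -0.1826, 0.2007])]
lock_tip [(0.62, [0.505, -0.0577, 0.1856])]
lock_pivot [(0.51, [0.4561, -0.0709, 0.1799])]
bit_opening [(0.7, [0.5231, -0.1384, 0.1522]), (0.64, [0.52, -0.1388, 0.1504])]
wrench [(0.6, [0.463, -0.3161, 0.1477])]
test_piece [(0.92, [0.5272, 0.1775, -0.0043])]
tape_measure [(0.61, [0.4992, -0.4789, -0.0038]), (0.61, [0.466, -0.2104, 0.1612])]
1.0 [ 0.18460768 -0.59711063  0.19179805] [[ 9.55408382e-01  2.95287695e-01  1.90108771e-05]
 [ 2.95287696e-01 -9.55408382e-01 -2.54024214e-05]
 [ 1.06621289e-05  2.98833644e-05 -9.99999999e-01]] [-0.19546356 -0.29061591 -0.83892433]
```

View pics/scene0.png

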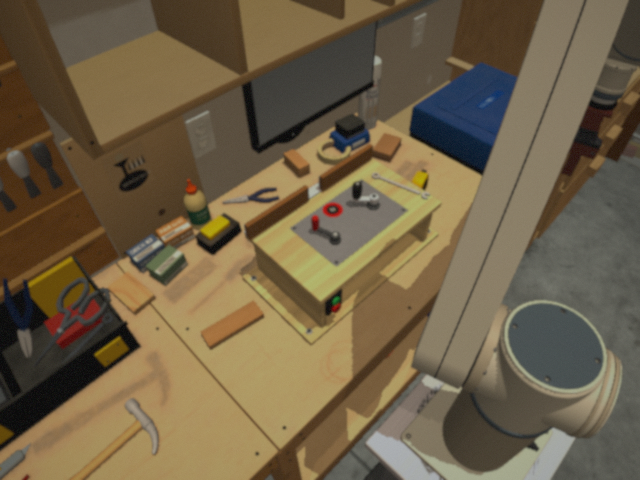

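View pics/top0.png

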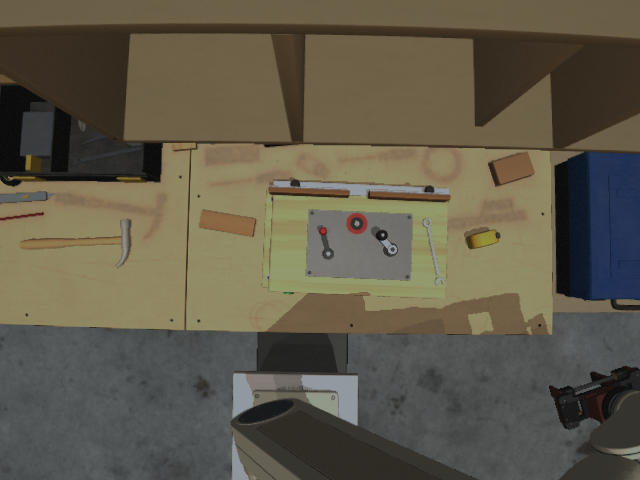

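```bash
python3 - <<'E'
from h import *
i=bot.camera_info('top')
D=np.mean([bot.camera('top')[1] for _ in range(10)],axis=0)
def P(u,v):
    x=np.array([[[u,v]]],float);K=np.array([[i['fx'],0,i['cx']],[0,i['fy'],i['cy']],[0,0,1]])
    n=cv2.undistortPoints(x,K,np.array([i['k1'],0,0,0.]))[0,0];d=D[v,u]
    return w('top',[n[0]*d,n[1]*d,d]).round(4)
for q in [(400,20),(400,40),(400,100),(400,142),(250,142),(520,145),(382,235),(391,250),(323,231),(327,254)]: print(q,P(*q))
print(np.array([[P(u,v)[2]*1000 for u in range(350,366)] for v in range(216,232)]).round(1))
E
```

```text
(400, 20) [ 0.6235 -0.1054  0.8771]
(400, 40) [ 0.7842 -0.1708  0.5073]
(400, 100) [ 0.6871 -0.1706  0.5066]
(400, 142) [ 0.6208 -0.1705  0.5071]
(250, 142) [0.6177 0.0594 0.5028]
(520, 145) [ 0.6212 -0.3584  0.5066]
(382, 235) [ 0.4932 -0.1842  0.2176]
(391, 250) [ 0.4626 -0.2093  0.1808]
(323, 231) [ 0.5006 -0.0598  0.1989]
(327, 254) [ 0.4517 -0.0698  0.1716]
[[149.1 148.6 149.6 149.1 148.1 149.4 150.6 149.7 149.2 149.5 149.5 149.5
  149.5 256.5 149.7 148.7]
 [149.2 148.9 150.4 257.8 150.  148.6 148.3 150.  149.3 149.1 149.4 149.4
  149.5 149.1 148.9 149. ]
 [148.8 150.1 149.1 148.7 256.9 149.6 149.5 148.7 257.  150.  150.  149.9
  150.2 149.  148.7 148.7]
 [149.  148.3 149.6 149.4 149.7 149.7 149.2 149.6 149.7 149.6 149.7 148.8
  149.3 149.1 148.9 149.1]
 [149.4 150.2 149.3 150.1 150.4 151.7 150.4 150.  149.3 149.5 149.2 149.4
  150.1 149.9 256.7 149.9]
 [150.2 149.  149.9 149.4 148.6 150.  150.2 257.7 149.9 150.2 149.9 149.5
  149.5 149.7 149.1 150.1]
 [150.1 148.  149.8 150.1 148.9 150.3 150.9 150.7 151.2 148.3 149.8 148.8
  150.4 149.  149.3 149.2]
 [149.  149.4 149.3 150.9 15
[... 181 characters left out ...]
 150.4 149.7 148.1 149.5 149.9 150.  150.6 149.4 149.5 149.  150.3
  149.6 148.3 150.2 149.8]
 [149.  148.7 148.8 149.2 148.2 150.4 148.  149.  150.5 149.3 149.3 148.9
  149.6 149.  149.1 148.2]
 [149.1 150.5 149.3 149.5 149.5 150.  150.1 149.8 149.8 149.  149.7 149.4
  149.2 149.4 149.7 148.5]
 [148.7 149.7 149.2 149.9 150.2 149.7 149.  149.5 150.3 149.4 149.1 149.1
  149.3 150.5 149.8 150.6]
 [148.6 149.5 148.2 148.4 148.7 149.  149.3 149.1 148.7 149.1 149.7 149.7
  150.9 149.5 149.5 149.5]
 [149.7 148.7 149.6 148.6 149.7 151.1 148.2 148.7 149.7 149.  148.1 149.8
  148.4 149.2 149.5 149.3]
 [148.1 150.2 149.1 150.1 150.4 149.3 149.3 149.1 150.7 150.3 149.9 149.5
  149.3 150.2 148.9 148.3]]
```

Call:
move_arm --commands "0.4 0 0 0.06 0; 0.4 0 0 0.11 0; 0.4 0.03 0.05 0.12 -5; 0.4 0.06 0.1 0.12 -10; 0.4 0.1 0.15 0.12 -17; 0.4 0.14 0.2 0.12 -17; 0.4 0.18 0.25 0.12 -17; 0.4 0.22 0.29 0.12 -17; 0.4 0.25 0.33 0.12 -17; 0.4 0.28 0.37 0.12 -17; 0.4 0.31 0.413 0.12 -17; 0.4 0.31 0.413 0.12 -17"

```text
time: 3.0
eef_pos: [0.496, -0.1816, 0.3118]
tcp_rot: [[1.0, 0.008, 0.0], [0.008, -1.0, 0.0], [0.0, -0.0, -1.0]]
force: [-1.1, -0.5, -0.4]
grip_width: 0.602
grip_force: 0.0
```

Call:
move_arm --commands "0.4 0 0 -0.05 0; 0.4 0 0 -0.09 0; 0.4 0 0 -0.126 0; 0.4 0 0 -0.126 0; 0.4 0 0 -0.126 0; 1 0 0 -0.126 0; 1 0 0 -0.126 0; 1 0 0 -0.126 0;1 0 0 -0.126 0"

```text
time: 4.12
eef_pos: [0.4951, -0.1849, 0.1863]
tcp_rot: [[1.0, 0.004, 0.001], [0.004, -1.0, -0.002], [0.001, 0.002, -1.0]]
force: [-1.0, -6.6, 4.8]
grip_width: 0.183
grip_force: 5.2
```

```bash
python3 - <<'E'
from h import *
s=bot.read_state();print(s)
for c in ('top','scene'):
    look(c)
    for q in('crank','crank_grip'):print(c,q,mark(c,q))
E
```

```text
{'time': 4.125, 'qpos': array([-3.79123049e-01,  2.88061414e-01,  1.84862912e+00, -1.40607730e-03,
        1.00309253e+00,  1.18880013e+00]), 'qd': array([-0.00570818, -0.00256865, -0.0131569 , -0.0205275 , -0.00798791,
        0.0001186 ]), 'tau': array([ 3.34299579e+00, -4.17346072e+01, -2.26375705e+01,  1.72943641e+00,
        5.97091746e-01, -8.91466305e-03]), 'eef_pos': array([ 0.49508202, -0.18486377,  0.18634733]), 'tcp_rot': array([[ 0.99999265,  0.00362701,  0.00124274],
       [ 0.00362921, -0.99999185, -0.00177124],
       [ 0.0012363 ,  0.00177573, -0.99999766]]), 'force': array([-1.00351733, -6.64198099,  4.81353422]), 'torque': array([-1.25450768,  0.15622917,  0.02070683]), 'grip_force': 5.194742978035496, 'grip_width': 0.1834913822744166}
top crank []
top crank_grip []
scene crank [(0.68, [0.5289, -0.1369, 0.1521]), (0.61, [0.4651, -0.213, 0.1626])]
scene crank_grip [(0.78, [0.4974, -0.1881, 0.2026])]
```

```bash
python3 - <<'E'
from h import *
s=bot.read_state();print(s['grip_width'],s['grip_force'],s['force'])
p,d=look('scene');cv2.imwrite('pics/c1.png',cv2.resize(p[150:250,300:440],None,fx=5,fy=5,interpolation=cv2.INTER_CUBIC))
E
```

```text
0.0019504140835070233 4.00027981019889 [-0.85488421 -2.79844668  8.36675441]
```

View pics/c1.png

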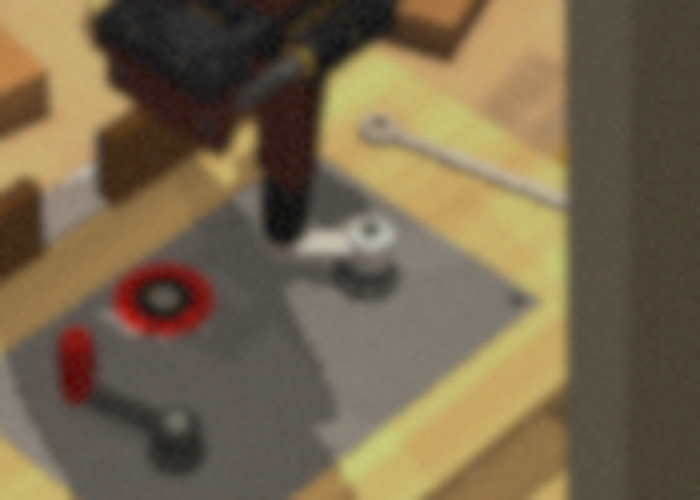

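Call:
move_arm --commands "0.9 0 0 0.04 0; 0.5 0 0 0.08 0; 0.4 0 0 0.13 0; 0.4 -0.06 -0.06 0.13 0; 0.4 -0.1 -0.11 0.13 0; 0.4 -0.14 -0.16 0.13 0; 0.4 -0.14 -0.16 0.13 0"

```text
time: 5.35
eef_pos: [0.3526, -0.3458, 0.3159]
tcp_rot: [[1.0, 0.001, -0.0], [0.001, -1.0, -0.0], [-0.0, 0.0, -1.0]]
force: [-0.3, -0.3, 0.8]
grip_width: 0.6
grip_force: 0.0
```

```bash
python3 - <<'E'
from h import *
s=bot.read_state();print(s['eef_pos'],s['grip_width'],s['grip_force'],s['force'])
for c in ('top','scene'):
    p,d=look(c)
    for q in('crank','crank_grip','lock_tip'):print(c,q,mark(c,q))
    a=p[150:250,300:440] if c=='scene' else p[190:290,310:450]
    cv2.imwrite(f'pics/c2{c}.png',cv2.resize(a,None,fx=5,fy=5,interpolation=cv2.INTER_CUBIC))
E
```

```text
[ 0.35262434 -0.34579196  0.31587325] 0.6004999133453719 0.0 [-0.3137068  -0.27742079  0.77250603]
top crank [(0.62, [0.4648, -0.2118, 0.1604])]
top crank_grip [(0.48, [0.4912, -0.1851, 0.2051]), (0.41, [0.4526, -0.0721, 0.1765])]
top lock_tip [(0.47, [0.5048, -0.0573, 0.183]), (0.28, [0.4675, -0.2099, 0.1584])]
scene crank [(0.49, [0.4667, -0.21, 0.165])]
scene crank_grip [(0.72, [0.4663, -0.2125, 0.163]), (0.61, [0.4984, -0.1865, 0.2064])]
scene lock_tip [(0.5, [0.5079, -0.0644, 0.1839])]
```

View pics/c2top.png

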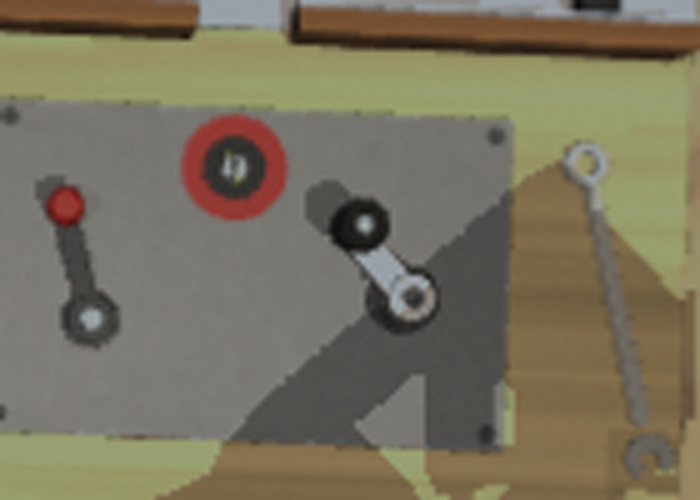

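```bash
cat >> h.py <<'E'
def proj(cam,X):
    i=bot.camera_info(cam);R=np.array(i['attitude']);c=R.T@(np.array(X)-i['xyz']);n=c[:2]/c[2]
    n=n*(1+i['k1']*(n@n));return (n*[i['fx'],i['fy']]+[i['cx'],i['cy']]).round(1)
E
python3 - <<'E'
from h import *
for X in [(.4951,-.1849,.186),(.4951,-.1849,.224),(.4942,-.1852,.176),(.4942,-.1852,.219),(.467,-.21,.175)]:
    a=proj('scene',X);b=proj('top',X);print(X,a,((a-[300,150])*5).round(),b,((b-[310,190])*5).round())
E
```

```text
(0.4951, -0.1849, 0.186) [356.5 194.8] [282. 224.] [380.3 234.9] [352. 225.]
(0.4951, -0.1849, 0.224) [357.3 182.5] [287. 162.] [382.8 233.9] [364. 220.]
(0.4942, -0.1852, 0.176) [356.7 198.1] [283. 240.] [379.8 235.5] [349. 228.]
(0.4942, -0.1852, 0.219) [357.6 184.3] [288. 172.] [382.6 234.5] [363. 222.]
(0.467, -0.21, 0.175) [372.7 198.8] [363. 244.] [390.9 248.1] [404. 290.]
```

View pics/c2scene.png

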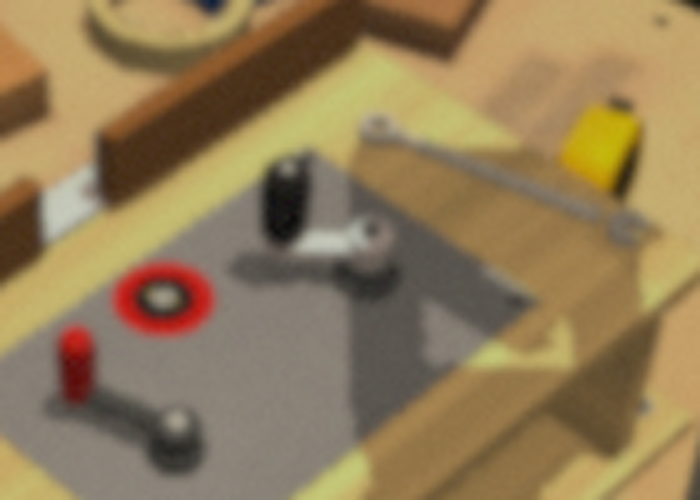

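Call:
move_arm --commands "0.4 0.05 0.06 0 0; 0.4 0.1 0.11 0 0; 0.4 0.14 0.159 0 0; 0.4 0.14 0.159 0 0; 0.4 0.14 0.159 -0.05 0; 0.4 0.14 0.159 -0.1 0; 0.4 0.14 0.159 -0.135 0; 0.4 0.14 0.159 -0.135 0; 0.65 0.14 0.159 -0.135 0; 0.65 0.14 0.159 -0.135 0; 0.65 0.14 0.159 -0.135 0; 0.65 0.14 0.159 -0.135 0"

```text
time: 7.25
eef_pos: [0.4949, -0.1853, 0.1815]
tcp_rot: [[1.0, 0.003, 0.001], [0.003, -1.0, -0.0], [0.001, 0.0, -1.0]]
force: [0.5, -0.0, -0.6]
grip_width: 0.349
grip_force: 0.0
```

```bash
python3 - <<'E'
from h import *
p,d=look('scene');cv2.imwrite('pics/c3.png',cv2.resize(p[130:230,300:440],None,fx=5,fy=5,interpolation=cv2.INTER_CUBIC))
E
```

```text
(no output)
```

View pics/c3.png

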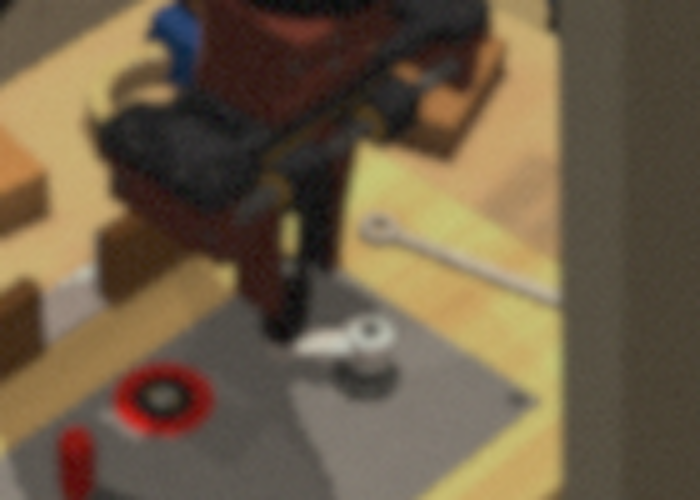

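Call:
move_arm --commands "0.76 0 0 0 0; 0.76 0 0 0 0; 0.76 0 0 0 0"

```text
time: 7.68
eef_pos: [0.4948, -0.186, 0.1809]
tcp_rot: [[1.0, 0.003, 0.0], [0.003, -1.0, -0.001], [0.0, 0.001, -1.0]]
force: [-1.0, -4.9, -0.7]
grip_width: 0.239
grip_force: 11.0
```

Call:
move_arm --commands "0.85 0 0 0 0; 0.85 0 0 0 0"

```text
time: 7.92
eef_pos: [0.4948, -0.186, 0.1809]
tcp_rot: [[1.0, 0.003, 0.0], [0.003, -1.0, -0.001], [0.0, 0.001, -1.0]]
force: [-0.5, -6.0, -0.8]
grip_width: 0.231
grip_force: 30.0
```

Call:
move_arm --commands "0.85 0 -0.001 0 0; 0.85 0 -0.001 0 0;0.85 0 -0.001 0 0"

```text
time: 8.3
eef_pos: [0.4948, -0.1862, 0.1809]
tcp_rot: [[1.0, 0.003, 0.0], [0.003, -1.0, -0.0], [0.0, 0.0, -1.0]]
force: [0.4, -3.5, 1.6]
grip_width: 0.229
grip_force: 30.0
```

```bash
cat > t.py <<'E'
import sys,numpy as np
# cx cy r  x0 y0  start step n
cx,cy,r,x0,y0,a,s,n=map(float,sys.argv[1:9])
for k in range(1,int(n)+1):
    t=np.radians(a+s*k);print(f"{a+s*k:.0f}: {cx+r*np.cos(t)-x0:.4f} {cy+r*np.sin(t)-y0:.4f}",end=' | ')
print()
E
python3 t.py .4655 -.2118 .0395 .4946 -.1861 41 12 12
```

```text
53: -0.0053 0.0058 | 65: -0.0124 0.0101 | 77: -0.0202 0.0128 | 89: -0.0284 0.0138 | 101: -0.0366 0.0131 | 113: -0.0445 0.0107 | 125: -0.0518 0.0067 | 137: -0.0580 0.0012 | 149: -0.0630 -0.0054 | 161: -0.0664 -0.0128 | 173: -0.0683 -0.0209 | 185: -0.0684 -0.0291 |
```

Call:
move_arm --commands "0.85 -0.0053 0.0058 0 0; 0.85 -0.0124 0.0101 0 0; 0.85 -0.0202 0.0128 0 0; 0.85 -0.0284 0.0138 0 0; 0.85 -0.0366 0.0131 0 0"

```text
time: 8.93
eef_pos: [0.4593, -0.1734, 0.181]
tcp_rot: [[1.0, 0.003, 0.003], [0.003, -1.0, -0.001], [0.003, 0.001, -1.0]]
force: [5.1, -4.0, -4.2]
grip_width: 0.232
grip_force: 30.0
```

Call:
move_arm --commands "0.85 -0.0079 -0.0024 0 0; 0.85 -0.0152 -0.0064 0 0; 0.85 -0.0214 -0.0119 0 0; 0.85 -0.0264 -0.0185 0 0; 0.85 -0.0298 -0.0259 0 0; 0.85 -0.0317 -0.034 0 0; 0.85 -0.0318 -0.0422 0 0; 0.85 -0.0318 -0.0422 0 0"

```text
time: 9.93
eef_pos: [0.4249, -0.2151, 0.1808]
tcp_rot: [[1.0, 0.003, -0.003], [0.003, -1.0, 0.001], [-0.003, -0.001, -1.0]]
force: [-2.9, 1.9, 7.5]
grip_width: 0.233
grip_force: 30.0
```

```bash
python3 - <<'E'
from h import *
s=bot.read_state();print(s['eef_pos'],s['grip_width'],s['force'])
look('scene')
for q in('crank','crank_grip'):print(mark('scene',q))
E
python3 t.py .4655 -.2118 .0395 .4262 -.2152 185 8 30
```

```text
[ 0.4248523  -0.21506945  0.18079652] 0.2326285117050791 [-2.89831841  1.87361154  7.50561182]
[(0.47, [0.4677, -0.2106, 0.1657])]
[(0.63, [0.4264, -0.2152, 0.2031])]
193: 0.0008 -0.0055 | 201: 0.0024 -0.0108 | 209: 0.0048 -0.0157 | 217: 0.0078 -0.0204 | 225: 0.0114 -0.0245 | 233: 0.0155 -0.0281 | 241: 0.0202 -0.0311 | 249: 0.0251 -0.0335 | 257: 0.0304 -0.0351 | 265: 0.0359 -0.0359 | 273: 0.0414 -0.0360 | 281: 0.0468 -0.0354 | 289: 0.0522 -0.0339 | 297: 0.0572 -0.0318 | 305: 0.0620 -0.0290 | 313: 0.0662 -0.0255 | 321: 0.0700 -0.0215 | 329: 0.0732 -0.0169 | 337: 0.0757 -0.0120 | 345: 0.0775 -0.0068 | 353: 0.0785 -0.0014 | 361: 0.0788 0.0041 | 369: 0.0783 0.0096 | 377: 0.0771 0.0149 | 385: 0.0751 0.0201 | 393: 0.0724 0.0249 | 401: 0.0691 0.0293 | 409: 0.0652 0.0332 | 417: 0.0608 0.0365 | 425: 0.0560 0.0392 |
```

Call:
move_arm --commands "0.85 0.0008 -0.0055 0 0; 0.85 0.0024 -0.0108 0 0; 0.85 0.0048 -0.0157 0 0; 0.85 0.0078 -0.0204 0 0; 0.85 0.0078 -0.0204 0 0"

```text
time: 10.7
eef_pos: [0.432, -0.2359, 0.1809]
tcp_rot: [[1.0, 0.003, -0.004], [0.003, -1.0, 0.0], [-0.004, -0.0, -1.0]]
force: [-5.7, -0.4, 9.7]
grip_width: 0.233
grip_force: 30.0
```

```bash
cat > f.py <<'E'
from h import *
import sys
s=bot.read_state();C=np.array([.465,-.2125]);v=s['eef_pos'][:2]-C;a=np.degrees(np.arctan2(v[1],v[0]))%360
t=np.radians(a);u=np.array([np.cos(t),np.sin(t)]);n=np.array([-u[1],u[0]]);F=s['force'][:2]
print('ang %.1f r %.1f Ft %.1f Fr %.1f'%(a,np.hypot(*v)*1e3,F@n,F@u))
E
python3 f.py; python3 t.py .465 -.2123 .04 .434 -.2356 217 6 36
```

```text
ang 215.3 r 40.4 Ft -3.0 Fr 4.9
223: 0.0017 -0.0040 | 229: 0.0048 -0.0069 | 235: 0.0081 -0.0095 | 241: 0.0116 -0.0117 | 247: 0.0154 -0.0135 | 253: 0.0193 -0.0150 | 259: 0.0234 -0.0160 | 265: 0.0275 -0.0165 | 271: 0.0317 -0.0167 | 277: 0.0359 -0.0164 | 283: 0.0400 -0.0157 | 289: 0.0440 -0.0145 | 295: 0.0479 -0.0130 | 301: 0.0516 -0.0110 | 307: 0.0551 -0.0086 | 313: 0.0583 -0.0060 | 319: 0.0612 -0.0029 | 325: 0.0638 0.0004 | 331: 0.0660 0.0039 | 337: 0.0678 0.0077 | 343: 0.0693 0.0116 | 349: 0.0703 0.0157 | 355: 0.0708 0.0198 | 361: 0.0710 0.0240 | 367: 0.0707 0.0282 | 373: 0.0700 0.0323 | 379: 0.0688 0.0363 | 385: 0.0673 0.0402 | 391: 0.0653 0.0439 | 397: 0.0629 0.0474 | 403: 0.0603 0.0506 | 409: 0.0572 0.0535 | 415: 0.0539 0.0561 | 421: 0.0504 0.0583 | 427: 0.0466 0.0601 | 433: 0.0427 0.0616 |
```

Call:
move_arm --commands "0.85 0.0017 -0.004 0 0; 0.85 0.0048 -0.0069 0 0; 0.85 0.0048 -0.0069 0 0"

```text
time: 11.08
eef_pos: [0.4373, -0.2425, 0.1808]
tcp_rot: [[1.0, 0.003, -0.003], [0.003, -1.0, 0.001], [-0.003, -0.001, -1.0]]
force: [-4.2, 1.3, 7.0]
grip_width: 0.234
grip_force: 30.0
```

Call:
move_arm --commands "0.85 0.0033 -0.0026 0 0; 0.85 0.0068 -0.0048 0 0; 0.85 0.0068 -0.0048 0 0"

```text
time: 11.45
eef_pos: [0.4441, -0.2476, 0.1809]
tcp_rot: [[1.0, 0.003, -0.003], [0.003, -1.0, 0.0], [-0.003, -0.0, -1.0]]
force: [-3.7, -1.5, 6.9]
grip_width: 0.231
grip_force: 30.0
```

Call:
move_arm --commands "0.85 0.0038 -0.0018 0 0; 0.85 0.0077 -0.0033 0 0; 0.85 0.0077 -0.0033 0 0"

```text
time: 11.82
eef_pos: [0.4519, -0.2512, 0.181]
tcp_rot: [[1.0, 0.003, -0.003], [0.003, -1.0, -0.0], [-0.003, 0.0, -1.0]]
force: [-4.2, -2.0, 6.4]
grip_width: 0.231
grip_force: 30.0
```

Call:
move_arm --commands "0.85 0.0041 -0.001 0 0; 0.85 0.0082 -0.0015 0 0; 0.85 0.0082 -0.0015 0 0"

```text
time: 12.2
eef_pos: [0.4603, -0.253, 0.181]
tcp_rot: [[1.0, 0.004, -0.002], [0.004, -1.0, -0.001], [-0.002, 0.001, -1.0]]
force: [-4.1, -3.1, 6.5]
grip_width: 0.234
grip_force: 30.0
```

Call:
move_arm --commands "0.85 0 0 0 0"

```text
time: 12.32
eef_pos: [0.4603, -0.253, 0.181]
tcp_rot: [[1.0, 0.003, -0.002], [0.003, -1.0, -0.001], [-0.002, 0.001, -1.0]]
force: [-5.1, -2.8, 6.1]
grip_width: 0.235
grip_force: 30.0
```

Call:
move_arm --commands "0.85 0.0042 -0.0002 0 0; 0.85 0.0084 0.0001 0 0; 0.85 0.0084 0.0001 0 0"

```text
time: 12.7
eef_pos: [0.4689, -0.2531, 0.181]
tcp_rot: [[1.0, 0.004, -0.002], [0.004, -1.0, -0.002], [-0.002, 0.002, -1.0]]
force: [-3.7, -3.2, 6.0]
grip_width: 0.23
grip_force: 30.0
```

289: diff (0.0081, 0.0019).

Call:
move_arm --commands "0.85 0.0041 0.0007 0 0; 0.85 0.0081 0.0019 0 0; 0.85 0.0081 0.0019 0 0"

```text
time: 13.08
eef_pos: [0.4773, -0.2514, 0.1811]
tcp_rot: [[1.0, 0.004, -0.001], [0.004, -1.0, -0.002], [-0.001, 0.002, -1.0]]
force: [-2.5, -4.0, 5.5]
grip_width: 0.235
grip_force: 30.0
```

Call:
move_arm --commands "0.85 0.0039 0.0015 0 0; 0.85 0.0076 0.0035 0 0; 0.85 0.0076 0.0035 0 0"

```text
time: 13.45
eef_pos: [0.4852, -0.2479, 0.1811]
tcp_rot: [[1.0, 0.004, -0.001], [0.004, -1.0, -0.002], [-0.001, 0.002, -1.0]]
force: [-2.4, -4.4, 4.5]
grip_width: 0.233
grip_force: 30.0
```

Call:
move_arm --commands "0.85 0.0035 0.0024 0 0; 0.85 0.0067 0.005 0 0; 0.85 0.0067 0.005 0 0"

```text
time: 13.82
eef_pos: [0.4922, -0.2427, 0.1811]
tcp_rot: [[1.0, 0.003, 0.0], [0.003, -1.0, -0.002], [-0.0, 0.002, -1.0]]
force: [-0.8, -5.0, 3.7]
grip_width: 0.231
grip_force: 30.0
```

Call:
move_arm --commands "0.85 0.0029 0.0031 0 0; 0.85 0.0055 0.0064 0 0; 0.85 0.0055 0.0064 0 0"

```text
time: 14.2
eef_pos: [0.4979, -0.236, 0.1811]
tcp_rot: [[1.0, 0.003, 0.0], [0.003, -1.0, -0.001], [0.0, 0.001, -1.0]]
force: [0.2, -4.7, 3.2]
grip_width: 0.23
grip_force: 30.0
```

337: diff (0.0040, 0.0073).

Call:
move_arm --commands "0.85 0.0022 0.0035 0 0; 0.85 0.004 0.0073 0 0; 0.85 0.004 0.0073 0 0"

```text
time: 14.58
eef_pos: [0.5021, -0.2284, 0.181]
tcp_rot: [[1.0, 0.003, 0.001], [0.003, -1.0, -0.001], [0.001, 0.001, -1.0]]
force: [1.4, -4.3, 3.1]
grip_width: 0.232
grip_force: 30.0
```

349: diff (0.0025, 0.0080).

Call:
move_arm --commands "0.85 0.0015 0.0039 0 0; 0.85 0.0025 0.008 0 0; 0.85 0.0025 0.008 0 0"

```text
time: 14.95
eef_pos: [0.5045, -0.22, 0.181]
tcp_rot: [[1.0, 0.003, 0.001], [0.003, -1.0, -0.0], [0.001, 0.0, -1.0]]
force: [1.4, -3.4, 3.4]
grip_width: 0.236
grip_force: 30.0
```

361: diff (0.0007, 0.0083).

Call:
move_arm --commands "0.85 0.0005 0.0041 0 0; 0.85 0.0007 0.0083 0 0; 0.85 0.0007 0.0083 0 0"

```text
time: 15.32
eef_pos: [0.5051, -0.2114, 0.1809]
tcp_rot: [[1.0, 0.003, 0.0], [0.003, -1.0, 0.0], [0.0, -0.0, -1.0]]
force: [0.4, -3.6, 4.3]
grip_width: 0.227
grip_force: 30.0
```

373: diff (-0.0010, 0.0083).

Call:
move_arm --commands "0.85 -0.0003 0.0042 0 0; 0.85 -0.001 0.0083 0 0; 0.85 -0.001 0.0083 0 0"

```text
time: 15.7
eef_pos: [0.5038, -0.2028, 0.1808]
tcp_rot: [[1.0, 0.003, -0.0], [0.003, -1.0, 0.0], [-0.0, -0.0, -1.0]]
force: [1.0, -3.4, 3.9]
grip_width: 0.233
grip_force: 30.0
```

385: diff (-0.0027, 0.0079).

Call:
move_arm --commands "0.85 -0.0012 0.004 0 0; 0.85 -0.0027 0.0079 0 0; 0.85 -0.0027 0.0079 0 0"

```text
time: 16.08
eef_pos: [0.5009, -0.1949, 0.1807]
tcp_rot: [[1.0, 0.003, -0.001], [0.003, -1.0, 0.0], [-0.001, -0.0, -1.0]]
force: [-0.3, -2.3, 4.6]
grip_width: 0.231
grip_force: 30.0
```

397: diff (-0.0044, 0.0072).

Call:
move_arm --commands "0.85 -0.002 0.0037 0 0; 0.85 -0.0044 0.0072 0 0; 0.85 -0.0044 0.0072 0 0"

```text
time: 16.45
eef_pos: [0.4965, -0.188, 0.1807]
tcp_rot: [[1.0, 0.003, -0.001], [0.003, -1.0, 0.0], [-0.001, -0.0, -1.0]]
force: [-0.8, -4.0, 2.9]
grip_width: 0.235
grip_force: 30.0
```

Call:
move_arm --commands "0.85 -0.0026 0.0032 0 0; 0.85 -0.0057 0.0061 0 0; 0.85 -0.0057 0.0061 0 0"

```text
time: 16.82
eef_pos: [0.4909, -0.1822, 0.1807]
tcp_rot: [[1.0, 0.003, -0.0], [0.003, -1.0, -0.0], [-0.0, 0.0, -1.0]]
force: [0.4, -5.2, 2.9]
grip_width: 0.234
grip_force: 30.0
```

421: diff (-0.0068, 0.0048).

Call:
move_arm --commands "0.85 -0.0033 0.0026 0 0; 0.85 -0.0068 0.0048 0 0; 0.85 -0.0068 0.0048 0 0"

```text
time: 17.2
eef_pos: [0.4843, -0.1776, 0.1807]
tcp_rot: [[1.0, 0.003, -0.0], [0.003, -1.0, -0.001], [-0.0, 0.001, -1.0]]
force: [0.7, -6.1, 2.3]
grip_width: 0.225
grip_force: 30.0
```

Call:
move_arm --commands "0.85 -0.0038 0.0018 0 0; 0.85 -0.0077 0.0033 0 0; 0.85 -0.0077 0.0033 0 0"

```text
time: 17.58
eef_pos: [0.4768, -0.1745, 0.1807]
tcp_rot: [[1.0, 0.003, 0.001], [0.003, -1.0, -0.001], [0.001, 0.001, -1.0]]
force: [1.5, -6.4, 2.0]
grip_width: 0.23
grip_force: 30.0
```

```bash
python3 f.py; python3 t.py .465 -.2123 .04 .4767 -.174 433 6 28
```

```text
ang 72.7 r 39.8 Ft -3.4 Fr -5.7
439: -0.0041 0.0010 | 445: -0.0082 0.0015 | 451: -0.0124 0.0017 | 457: -0.0166 0.0014 | 463: -0.0207 0.0007 | 469: -0.0247 -0.0005 | 475: -0.0286 -0.0020 | 481: -0.0323 -0.0040 | 487: -0.0358 -0.0064 | 493: -0.0390 -0.0090 | 499: -0.0419 -0.0121 | 505: -0.0445 -0.0154 | 511: -0.0467 -0.0189 | 517: -0.0485 -0.0227 | 523: -0.0500 -0.0266 | 529: -0.0510 -0.0307 | 535: -0.0515 -0.0348 | 541: -0.0517 -0.0390 | 547: -0.0514 -0.0432 | 553: -0.0507 -0.0473 | 559: -0.0495 -0.0513 | 565: -0.0480 -0.0552 | 571: -0.0460 -0.0589 | 577: -0.0436 -0.0624 | 583: -0.0410 -0.0656 | 589: -0.0379 -0.0685 | 595: -0.0346 -0.0711 | 601: -0.0311 -0.0733 |
```

Call:
move_arm --commands "0.85 -0.0041 0.001 0 0; 0.85 -0.0082 0.0015 0 0; 0.85 -0.0082 0.0015 0 0"

```text
time: 17.95
eef_pos: [0.469, -0.1729, 0.1807]
tcp_rot: [[1.0, 0.003, 0.001], [0.003, -1.0, -0.001], [0.001, 0.001, -1.0]]
force: [2.0, -6.6, 1.0]
grip_width: 0.232
grip_force: 30.0
```

457: diff (-0.0084, -0.0001).

Call:
move_arm --commands "0.85 -0.0042 0.0002 0 0; 0.85 -0.0084 -0.0001 0 0; 0.85 -0.0084 -0.0001 0 0"

```text
time: 18.32
eef_pos: [0.461, -0.173, 0.1808]
tcp_rot: [[1.0, 0.003, 0.002], [0.003, -1.0, -0.001], [0.002, 0.001, -1.0]]
force: [3.4, -5.3, -0.6]
grip_width: 0.233
grip_force: 30.0
```

469: diff (-0.0081, -0.0019).

Call:
move_arm --commands "0.85 -0.0041 -0.0007 0 0; 0.85 -0.0081 -0.0019 0 0; 0.85 -0.0081 -0.0019 0 0"

```text
time: 18.7
eef_pos: [0.4531, -0.1746, 0.1808]
tcp_rot: [[1.0, 0.003, 0.002], [0.003, -1.0, -0.0], [0.002, 0.0, -1.0]]
force: [4.2, -4.6, 0.4]
grip_width: 0.232
grip_force: 30.0
```

Call:
move_arm --commands "0.85 -0.0039 -0.0015 0 0; 0.85 -0.0076 -0.0035 0 0; 0.85 -0.0076 -0.0035 0 0"

```text
time: 19.08
eef_pos: [0.4455, -0.1778, 0.1808]
tcp_rot: [[1.0, 0.002, 0.002], [0.002, -1.0, 0.001], [0.002, -0.001, -1.0]]
force: [5.6, -1.9, 0.3]
grip_width: 0.231
grip_force: 30.0
```

493: diff (-0.0067, -0.0050).

Call:
move_arm --commands "0.85 -0.0035 -0.0024 0 0; 0.85 -0.0067 -0.005 0 0; 0.85 -0.0067 -0.005 0 0"

```text
time: 19.45
eef_pos: [0.4388, -0.1825, 0.1808]
tcp_rot: [[1.0, 0.002, 0.002], [0.002, -1.0, 0.001], [0.002, -0.001, -1.0]]
force: [5.0, -0.2, 0.5]
grip_width: 0.232
grip_force: 30.0
```

505: diff (-0.0055, -0.0064).

Call:
move_arm --commands "0.85 -0.0029 -0.0031 0 0; 0.85 -0.0055 -0.0064 0 0; 0.85 -0.0055 -0.0064 0 0"

```text
time: 19.82
eef_pos: [0.4329, -0.1886, 0.1807]
tcp_rot: [[1.0, 0.002, 0.001], [0.002, -1.0, 0.002], [0.001, -0.002, -1.0]]
force: [5.0, 1.8, 2.1]
grip_width: 0.234
grip_force: 30.0
```

517: diff (-0.0040, -0.0073).

Call:
move_arm --commands "0.85 -0.0022 -0.0035 0 0; 0.85 -0.004 -0.0073 0 0; 0.85 -0.004 -0.0073 0 0"

```text
time: 20.2
eef_pos: [0.4283, -0.196, 0.1807]
tcp_rot: [[1.0, 0.003, 0.0], [0.003, -1.0, 0.001], [0.0, -0.001, -1.0]]
force: [3.0, 2.8, 3.9]
grip_width: 0.232
grip_force: 30.0
```

529: diff (-0.0025, -0.0080).

Call:
move_arm --commands "0.85 -0.0015 -0.0039 0 0; 0.85 -0.0025 -0.008 0 0; 0.85 -0.0025 -0.008 0 0"

```text
time: 20.58
eef_pos: [0.4256, -0.203, 0.1806]
tcp_rot: [[1.0, 0.002, -0.0], [0.002, -1.0, 0.003], [-0.0, -0.003, -1.0]]
force: [3.9, 8.5, 4.0]
grip_width: 0.234
grip_force: 30.1
```

Call:
move_arm --commands "0.85 -0.0003 -0.0025 0 0; 0.85 -0.0003 -0.0025 0 0; 0.85 -0.0003 -0.0025 0 0"

```text
time: 20.95
eef_pos: [0.4252, -0.2047, 0.1805]
tcp_rot: [[1.0, 0.002, -0.001], [0.002, -1.0, 0.004], [-0.001, -0.004, -1.0]]
force: [4.0, 10.6, 6.2]
grip_width: 0.23
grip_force: 30.1
```

```bash
python3 f.py; python3 t.py .465 -.2123 .04 .4254 -.2072 530 -15 14 ; python3 t.py .465 -.2123 .04 .4254 -.2072 320 -15 14
```

```text
ang 169.0 r 40.6 Ft -11.2 Fr -1.9
515: 0.0033 0.0118 | 500: 0.0090 0.0206 | 485: 0.0167 0.0277 | 470: 0.0259 0.0325 | 455: 0.0361 0.0347 | 440: 0.0465 0.0343 | 425: 0.0565 0.0312 | 410: 0.0653 0.0255 | 395: 0.0724 0.0178 | 380: 0.0772 0.0086 | 365: 0.0794 -0.0016 | 350: 0.0790 -0.0120 | 335: 0.0759 -0.0220 | 320: 0.0702 -0.0308 | 
305: 0.0625 -0.0379 | 290: 0.0533 -0.0427 | 275: 0.0431 -0.0449 | 260: 0.0327 -0.0445 | 245: 0.0227 -0.0414 | 230: 0.0139 -0.0357 | 215: 0.0068 -0.0280 | 200: 0.0020 -0.0188 | 185: -0.0002 -0.0086 | 170: 0.0002 0.0018 | 155: 0.0033 0.0118 | 140: 0.0090 0.0206 | 125: 0.0167 0.0277 | 110: 0.0259 0.0325 |
```

Call:
move_arm --commands "0.85 0.0033 0.0118 0 0; 0.85 0.009 0.0206 0 0; 0.85 0.0167 0.0277 0 0; 0.85 0.0259 0.0325 0 0; 0.85 0.0361 0.0347 0 0; 0.85 0.0465 0.0343 0 0; 0.85 0.0565 0.0312 0 0; 0.85 0.0653 0.0255 0 0; 0.85 0.0724 0.0178 0 0; 0.85 0.0772 0.0086 0 0; 0.85 0.0794 -0.0016 0 0; 0.85 0.079 -0.012 0 0"

```text
time: 22.45
eef_pos: [0.5048, -0.218, 0.1809]
tcp_rot: [[1.0, 0.003, 0.0], [0.003, -1.0, 0.002], [0.0, -0.002, -1.0]]
force: [2.0, 4.6, 5.0]
grip_width: 0.231
grip_force: 30.0
```

Call:
move_arm --commands "0.85 -0.0031 -0.01 0 0; 0.85 -0.0088 -0.0188 0 0; 0.85 -0.0165 -0.0259 0 0; 0.85 -0.0257 -0.0307 0 0; 0.85 -0.0359 -0.0329 0 0; 0.85 -0.0463 -0.0325 0 0; 0.85 -0.0563 -0.0294 0 0; 0.85 -0.0651 -0.0237 0 0; 0.85 -0.0722 -0.016 0 0; 0.85 -0.077 -0.0068 0 0; 0.85 -0.0792 0.0034 0 0; 0.85 -0.0788 0.0138 0 0"

```text
time: 23.95
eef_pos: [0.4252, -0.2059, 0.1808]
tcp_rot: [[1.0, 0.003, -0.001], [0.003, -1.0, -0.002], [-0.001, 0.002, -1.0]]
force: [2.5, -5.3, 2.0]
grip_width: 0.228
grip_force: 30.0
```

Call:
move_arm --commands "0.85 0.0031 0.01 0 0; 0.85 0.0088 0.0188 0 0; 0.85 0.0165 0.0259 0 0; 0.85 0.0257 0.0307 0 0; 0.85 0.0359 0.0329 0 0; 0.85 0.0463 0.0325 0 0; 0.85 0.0563 0.0294 0 0; 0.85 0.0651 0.0237 0 0; 0.85 0.0722 0.016 0 0; 0.85 0.077 0.0068 0 0; 0.85 0.0792 -0.0034 0 0; 0.85 0.0788 -0.0138 0 0"

```text
time: 25.45
eef_pos: [0.5048, -0.218, 0.1809]
tcp_rot: [[1.0, 0.003, 0.0], [0.003, -1.0, 0.002], [0.0, -0.002, -1.0]]
force: [1.7, 5.3, 4.2]
grip_width: 0.232
grip_force: 30.0
```

Call:
move_arm --commands "0.85 -0.0031 -0.01 0 0; 0.85 -0.0088 -0.0188 0 0; 0.85 -0.0165 -0.0259 0 0; 0.85 -0.0257 -0.0307 0 0; 0.85 -0.0359 -0.0329 0 0; 0.85 -0.0463 -0.0325 0 0; 0.85 -0.0563 -0.0294 0 0; 0.85 -0.0651 -0.0237 0 0; 0.85 -0.0722 -0.016 0 0; 0.85 -0.077 -0.0068 0 0; 0.85 -0.0792 0.0034 0 0; 0.85 -0.0788 0.0138 0 0"

```text
time: 26.95
eef_pos: [0.4253, -0.2059, 0.1808]
tcp_rot: [[1.0, 0.003, -0.001], [0.003, -1.0, -0.002], [-0.001, 0.002, -1.0]]
force: [2.2, -4.6, 1.7]
grip_width: 0.233
grip_force: 30.0
```

Call:
move_arm --commands "0.85 0.0031 0.01 0 0; 0.85 0.0088 0.0188 0 0; 0.85 0.0165 0.0259 0 0; 0.85 0.0257 0.0307 0 0; 0.85 0.0359 0.0329 0 0; 0.85 0.0463 0.0325 0 0; 0.85 0.0563 0.0294 0 0; 0.85 0.0651 0.0237 0 0; 0.85 0.0722 0.016 0 0; 0.85 0.077 0.0068 0 0; 0.85 0.0792 -0.0034 0 0; 0.85 0.0788 -0.0138 0 0"

```text
time: 28.45
eef_pos: [0.5048, -0.2181, 0.1809]
tcp_rot: [[1.0, 0.003, 0.0], [0.003, -1.0, 0.002], [0.0, -0.002, -1.0]]
force: [1.6, 5.1, 5.3]
grip_width: 0.229
grip_force: 30.0
```

Call:
move_arm --commands "0.85 -0.0031 -0.01 0 0; 0.85 -0.0088 -0.0188 0 0; 0.85 -0.0165 -0.0259 0 0; 0.85 -0.0257 -0.0307 0 0; 0.85 -0.0359 -0.0329 0 0; 0.85 -0.0463 -0.0325 0 0; 0.85 -0.0563 -0.0294 0 0; 0.85 -0.0651 -0.0237 0 0; 0.85 -0.0722 -0.016 0 0; 0.85 -0.077 -0.0068 0 0; 0.85 -0.0792 0.0034 0 0; 0.85 -0.0788 0.0138 0 0"

```text
time: 29.95
eef_pos: [0.4252, -0.2059, 0.1808]
tcp_rot: [[1.0, 0.003, -0.001], [0.003, -1.0, -0.002], [-0.001, 0.002, -1.0]]
force: [2.3, -4.6, 1.5]
grip_width: 0.236
grip_force: 30.0
```

Call:
move_arm --commands "0.85 0.0007 0.0027 0 0; 0.85 0.0013 0.0054 0 0; 0.85 0.0013 0.0054 0 0; 0.85 0.0013 0.0054 0 0; 0.85 0.0013 0.0054 0 0; 0.85 0.0013 0.0054 0 0"

```text
time: 30.7
eef_pos: [0.4268, -0.2001, 0.1807]
tcp_rot: [[1.0, 0.003, -0.0], [0.003, -1.0, 0.0], [-0.0, -0.0, -1.0]]
force: [-0.9, -4.6, 4.4]
grip_width: 0.231
grip_force: 30.0
```

```bash
python3 f.py
```

```text
ang 162.0 r 40.1 Ft 4.6 Fr -0.5
```

Call:
move_arm --commands "0.4 0 0 0 0; 0.4 0 0 0 0; 0.4 0 0 0 0; 0.4 0 0 0 0; 0.4 0 0 0.03 0; 0.4 0 0 0.08 0; 0.4 0 0 0.12 0; 0.4 -0.06 0 0.12 0; 0.4 -0.11 0 0.12 0; 0.4 -0.11 0 0.12 0"

```text
time: 31.95
eef_pos: [0.3144, -0.1994, 0.3007]
tcp_rot: [[1.0, 0.001, -0.0], [0.001, -1.0, 0.0], [-0.0, -0.0, -1.0]]
force: [0.7, 0.3, -0.2]
grip_width: 0.6
grip_force: 0.0
```

```bash
python3 - <<'E'
from h import *
print(bot.read_state()['eef_pos'])
for c in ('top','scene'):
    p,d=look(c,'c4'+c)
    for q in('crank','crank_grip','lock_tip','lock_pivot'):print(c,q,mark(c,q))
p=cv2.imread('pics/c4top.png');cv2.imwrite('pics/c4.png',cv2.resize(p[190:290,310:450],None,fx=5,fy=5,interpolation=cv2.INTER_CUBIC))
E
```

```text
[ 0.31438079 -0.1994285   0.30074488]
top crank [(0.58, [0.466, -0.2113, 0.1599])]
top crank_grip [(0.52, [0.4245, -0.1979, 0.2051])]
top lock_tip [(0.57, [0.5047, -0.0561, 0.1853])]
top lock_pivot [(0.66, [0.5234, -0.1368, 0.1471]), (0.56, [0.4564, -0.0726, 0.1806])]
scene crank [(0.74, [0.4671, -0.2117, 0.1626])]
scene crank_grip [(0.66, [0.4315, -0.2011, 0.202])]
scene lock_tip [(0.59, [0.511, -0.0635, 0.1833])]
scene lock_pivot [(0.54, [0.4575, -0.0761, 0.183])]
```

View pics/c4.png

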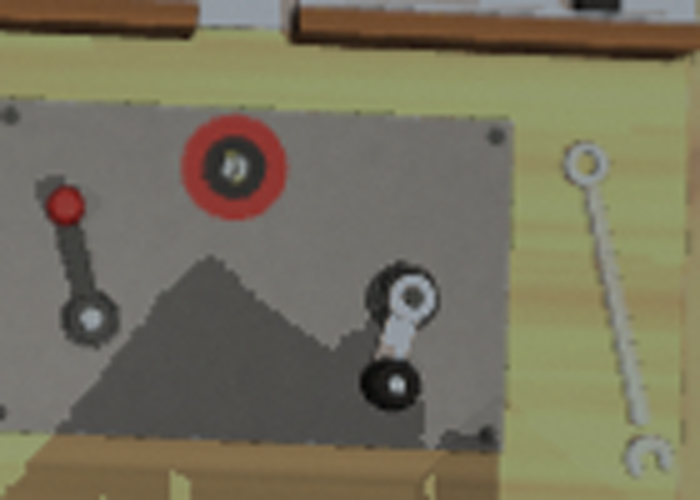

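Call:
move_arm --commands "0.4 0.04 0.04 0 0; 0.4 0.08 0.08 0 0; 0.4 0.12 0.11 0 0; 0.4 0.16 0.13 0 0; 0.4 0.189 0.1395 0 0; 0.4 0.189 0.1395 0 0; 0.4 0.189 0.1395 -0.05 0; 0.4 0.189 0.1395 -0.1 0; 0.4 0.189 0.1395 -0.125 0; 0.4 0.189 0.1395 -0.125 0; 0.7 0.189 0.1395 -0.125 0; 0.7 0.189 0.1395 -0.125 0"

```text
time: 33.95
eef_pos: [0.5068, -0.0608, 0.1773]
tcp_rot: [[1.0, 0.003, 0.003], [0.003, -1.0, -0.0], [0.003, 0.0, -1.0]]
force: [-0.2, -0.2, -0.5]
grip_width: 0.413
grip_force: 0.0
```

Call:
move_arm --commands "0.92 0 0 0 0; 0.92 0 0 0 0; 0.92 0 0 0 0; 0.92 0 0 0 0; 0.92 0 0 0 0; 0.92 0 0 0 0"

```text
time: 34.7
eef_pos: [0.5059, -0.0605, 0.1757]
tcp_rot: [[1.0, 0.003, -0.0], [0.003, -1.0, 0.0], [-0.0, -0.0, -1.0]]
force: [0.3, 0.5, 1.5]
grip_width: 0.081
grip_force: 0.0
```

```bash
python3 t.py .4565 -.073 .05 .506 -.0605 14 9 9
```

```text
23: -0.0035 0.0070 | 32: -0.0071 0.0140 | 41: -0.0118 0.0203 | 50: -0.0174 0.0258 | 59: -0.0237 0.0304 | 68: -0.0308 0.0339 | 77: -0.0383 0.0362 | 86: -0.0460 0.0374 | 95: -0.0539 0.0373 |
```

```bash
python3 - <<'E'
from h import *
p,d=look('scene');print(mark('scene','lock_tip'),mark('scene','lock_pivot'))
cv2.imwrite('pics/c5.png',cv2.resize(p[160:260,270:410],None,fx=5,fy=5,interpolation=cv2.INTER_CUBIC))
for X in [(.5059,-.0605,.1757),(.5059,-.0605,.2),(.4565,-.073,.18)]: print((proj('scene',X)-[270,160])*5)
E
```

```text
[(0.52, [0.5066, -0.0646, 0.1816])] [(0.61, [0.4559, -0.076, 0.1838])]
[222.5 321. ]
[221. 283.]
[324. 359.]
```

View pics/c5.png

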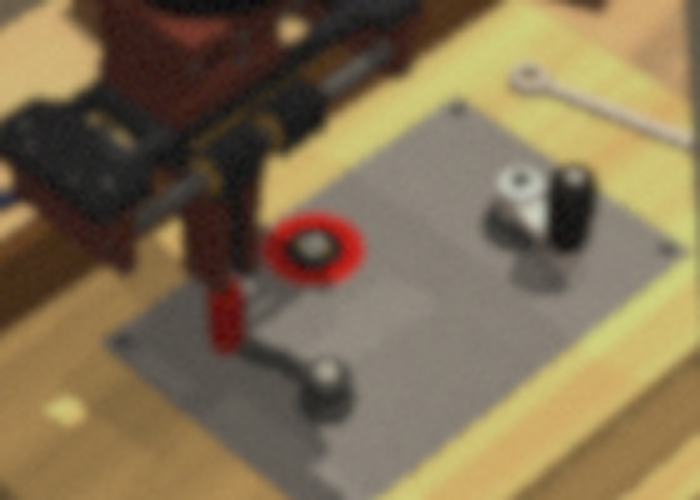

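```bash
python3 - <<'E'
from h import *
c='scene';i=bot.camera_info(c);p,_=look(c)
D=np.median([bot.camera(c)[1] for _ in range(5)],axis=0)
K=np.array([[i['fx'],0,i['cx']],[0,i['fy'],i['cy']],[0,0,1]])
vv,uu=np.mgrid[195:236,300:325]
n=cv2.undistortPoints(np.stack([uu.ravel(),vv.ravel()],1).astype(float)[:,None],K,np.array([i['k1'],0,0,0.]))[:,0]
d=D[195:236,300:325].ravel()
X=(np.c_[n,np.ones(len(n))]*d[:,None])@np.array(i['attitude']).T+i['xyz']
X=X.reshape(41,25,3)
for r in range(0,41,2):
    print(195+r,' '.join('%d/%d/%d'%tuple((X[r,k]*1000).round()) + ('R' if int(p[195+r,300+k,2])>90 and p[195+r,300+k,1]<60 else '') for k in range(7,21,2)))
E
```

```text
195 484/-23/306 481/-26/306 479/-30/304 476/-32/304 473/-34/305 474/-40/300 475/-46/296
197 481/-20/304 479/-24/303 481/-31/296 476/-31/299 474/-35/298 474/-40/295 495/-66/262
199 479/-18/302 502/-44/267 496/-44/272 477/-32/294 474/-34/294 500/-65/254 496/-66/256
201 511/-47/254 503/-45/261 497/-45/265 495/-49/263 496/-55/258 501/-65/248 497/-67/249
203 510/-46/249 504/-46/253 499/-46/257 497/-50/255 495/-54/254 501/-65/242 496/-66/244
205 514/-49/239 506/-47/245 499/-47/250 496/-49/251 495/-54/247 501/-65/235 497/-67/237
207 514/-49/232 507/-48/238 501/-48/242 496/-49/245 496/-54/242 501/-65/230 498/-68/230
209 514/-49/226 509/-49/229 502/-49/235 496/-49/239 497/-55/234 500/-64/225 498/-67/225
211 515/-48/220 509/-49/223 502/-48/229 497/-49/232 496/-54/229 502/-65/217 497/-67/219
213 515/-49/214 509/-49/217 504/-50/221 497/-50/226 496/-54/224 502/-66/210 497/-67/213
215 555/-84/150 510/-49/211 503/-49/216 497/-49/220 496/-53/218 505/-68/200 535/-103/152
217 551/-80/151 547/-83/151 542/-84/153 497/-49/214 496/-54/211 500/-64/201R 531/-99/151
219 545/-74/153 542/-78/152 511/-55/193 503/-54/199R 500/-57/199R 498/-61/198R 526/-94/151
221 541/-71/151 537/-73/152 534/-77/152 503/-54/193R 499/-56/194R 497/-60/193R 522/-90/152
223 536/-66/152 534/-70/151 530/-72/152 503/-53/188 499/-56/189R 496/-59/188 516/-84/153
225 533/-63/151 529/-65/151 525/-68/152 504/-54/180R 499/-55/183R 496/-59/182 499/-67/173
227 528/-58/151 524/-61/152 522/-64/152 503/-53/175R 500/-56/175R 497/-60/174 496/-65/171
229 523/-53/152 520/-57/152 517/-60/152 504/-53/168 499/-55/170R 497/-59/169 493/-61/170
231 519/-49/152 516/-53/152 513/-56/151 510/-59/151 507/-63/151 502/-64/153 491/-60/165
233 514/-45/153 512/-49/152 508/-51/152 506/-55/151 502/-58/151 500/-62/151 496/-64/152
235 511/-42/151 507/-44/152 504/-47/152 501/-50/152 498/-53/152 494/-56/153 492/-61/150
```

Call:
move_arm --commands "0.5 0 0 0 0; 0.5 0 0 0 0; 0.5 0 0 0 0; 0.5 0 0 0 0; 0.5 0 0 -0.012 0; 0.5 0 0 -0.022 0; 0.5 0 0 -0.03 0; 0.5 0 0 -0.03 0; 0.92 0 0 -0.03 0; 0.92 0 0 -0.03 0; 0.92 0 0 -0.03 0; 0.92 0 0 -0.03 0"

```text
time: 36.65
eef_pos: [0.5061, -0.0606, 0.146]
tcp_rot: [[1.0, 0.003, 0.001], [0.003, -1.0, -0.0], [0.001, 0.0, -1.0]]
force: [-0.2, 0.0, -0.2]
grip_width: 0.184
grip_force: 30.0
```

Call:
move_arm --commands "0.92 0 0 0 0; 0.92 0 0 0 0"

```text
time: 36.9
eef_pos: [0.5061, -0.0606, 0.146]
tcp_rot: [[1.0, 0.003, 0.0], [0.003, -1.0, -0.0], [0.0, 0.0, -1.0]]
force: [0.1, 0.2, 2.4]
grip_width: 0.182
grip_force: 30.0
```

Gripped (16 mm, 30 N), so the reported TCP height was reading about 30 mm low. Now swing the lever.

Call:
move_arm --commands "0.92 -0.0035 0.007 0 0; 0.92 -0.0071 0.014 0 0; 0.92 -0.0118 0.0203 0 0; 0.92 -0.0174 0.0258 0 0; 0.92 -0.0237 0.0304 0 0"

```text
time: 37.52
eef_pos: [0.485, -0.0313, 0.1467]
tcp_rot: [[1.0, 0.005, 0.006], [0.005, -1.0, -0.003], [0.006, 0.003, -1.0]]
force: [7.7, -7.5, -2.2]
grip_width: 0.185
grip_force: 30.0
```

Call:
move_arm --commands "0.92 -0.0071 0.0035 0 0; 0.92 -0.0146 0.0058 0 0; 0.92 -0.0223 0.007 0 0; 0.92 -0.0265 0.007 0 0; 0.92 -0.0265 0.007 0 0"

```text
time: 38.15
eef_pos: [0.4583, -0.0234, 0.1468]
tcp_rot: [[1.0, 0.004, 0.006], [0.004, -1.0, -0.001], [0.006, 0.001, -1.0]]
force: [4.9, -2.8, 1.4]
grip_width: 0.185
grip_force: 30.0
```

Call:
move_arm --commands "0.92 -0.003 0 0 0; 0.92 -0.006 0 0 0; 0.92 -0.006 0 0 0"

```text
time: 38.52
eef_pos: [0.455, -0.0233, 0.147]
tcp_rot: [[1.0, 0.003, 0.011], [0.003, -1.0, -0.001], [0.011, 0.001, -1.0]]
force: [15.2, -1.1, -7.6]
grip_width: 0.186
grip_force: 30.0
```

Call:
move_arm --commands "0.92 0.003 0 0 0; 0.5 0.003 0 0 0; 0.5 0.003 0 0 0; 0.5 0.003 0 0 0; 0.5 0.003 0 0 0; 0.5 0.003 0 0.04 0; 0.5 0.003 0 0.09 0; 0.5 0.003 0 0.14 0; 0.5 -0.05 0 0.15 0; 0.5 -0.1 0 0.15 0; 0.5 -0.1 0 0.15 0"

```text
time: 39.9
eef_pos: [0.347, -0.023, 0.2957]
tcp_rot: [[1.0, 0.003, 0.0], [0.003, -1.0, -0.0], [0.0, 0.0, -1.0]]
force: [1.0, -0.6, 0.5]
grip_width: 0.501
grip_force: 0.0
```

```bash
python3 - <<'E'
from h import *
print(bot.read_state()['eef_pos'],bot.read_state()['force'])
p,d=look('top')
for q in('crank','crank_grip','lock_tip','lock_pivot'):print(q,mark('top',q))
cv2.imwrite('pics/c6.png',cv2.resize(p[190:290,310:450],None,fx=5,fy=5,interpolation=cv2.INTER_CUBIC))
E
```

```text
[ 0.34701885 -0.02297087  0.29571236] [ 1.02985228 -0.57934934  0.49429804]
crank [(0.57, [0.4678, -0.2095, 0.1609])]
crank_grip [(0.46, [0.4238, -0.1999, 0.2045])]
lock_tip [(0.75, [0.4569, -0.0159, 0.1857])]
lock_pivot [(0.65, [0.4558, -0.075, 0.1796]), (0.3, [0.5287, 0.1811, -0.0043])]
```

View pics/c6.png

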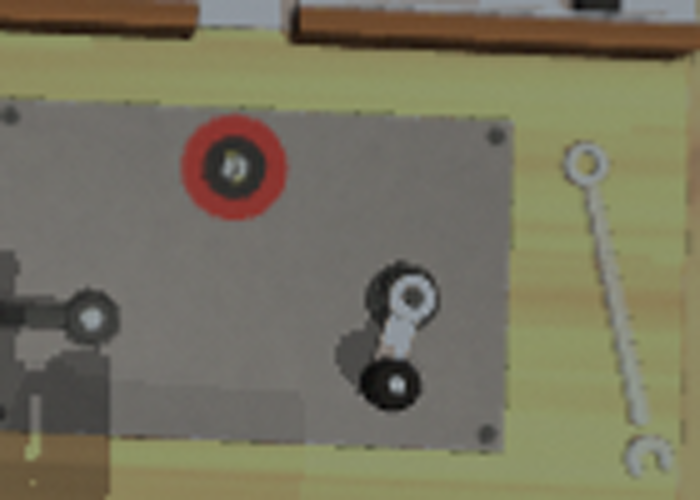

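```bash
python3 -c "
from plant import bot
print(bot.hand_in())"
```

```text
the job is handed in; nothing more can be done
None
```

I found the zero stop (about 11 N at the knob at most), wound the crank three turns clockwise up from it (ending about 2° past by my estimate), pushed the lock lever home against its stop, never touched the wrench, offcut or tape measure, and handed the job in; the hand-in gave no verdict.

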